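# Take the deep basket off its hook and get it onto the hob in the pot

## Task

Unhook the deep steamer basket from the rack, lower it gently into the pot so that it stands upright on the pot's floor, and have the pot stand centred on the hob's free large cooking zone, its base inside the ring. Slide the pot along the worktop, do not lift it. Leave everything else standing, lying and hanging where it is.

Things in the scene. Friction and masses are not known exactly. Their poses are not given: they have to be found in the camera images.
- basket_knob (a point): Centre of the upright wooden grip knob (cylinder, 28 mm diameter, 42 mm tall) on top of the deep steel steamer basket, the thing to move; z up when upright. The knob stands on an 8 mm stem above the top bar of the basket's wire loop; that bar is 55 mm below this point and rests in a hook. The basket's underside is 220 mm below this point. It hangs on either of the two hooks.
- colander_knob (a point): Bystander: centre of the knob of the shallow colander, which hangs on the other hook. Same knob and loop as the basket, but the body is 124 mm in diameter and 35 mm deep, its underside 180 mm below this point.
- rack: Fixed two-hook rack. Origin on the worktop below the midpoint between the hooks, which open towards the rack's -x; y along the row, z up. Base board 12 mm thick, x -30 to 120, y +-170 mm; posts and crossbar at x 85 to 105 mm, up to 245 mm high. Hooks: steel strip 24 mm wide sloping down from the crossbar to a valley at x -6 to 6 mm, then an upturned lip at x -7 to -17 mm.
- hook_a (a point): Hook valley (top of the steel) at rack y = -80 mm, 192 mm above the worktop. Its upturned lip ends 230 mm above the worktop, so a bar in the valley must rise 40 mm or more before it can leave towards the rack's -x.
- hook_b (a point): Hook valley at rack y = +80 mm, otherwise as hook_a.
- pot: Loose open steel pot, origin at the centre of its underside, z up. Outer diameter 170 mm, inner 164 mm, 80 mm tall, floor 5 mm thick, 0.5 kg. Two loop handles at its own +x and -x reach 114 mm from the axis (60 mm wide, at 58 to 68 mm height). Slides when pushed low on its side.
- zone_large: Centre, on the worktop, of the free cooking zone: white ring line of 105 mm radius on the black glass of the hob, which is flush with the worktop (no step). Where the pot must stand.
- zone_small: Centre, on the worktop, of the other zone: white ring of 80 mm radius, with the kettle on it; 200 mm from the large zone's centre.
- kettle_mid (a point): Bystander: axis of the steel kettle, 60 mm above the worktop. Base 110 mm diameter, 130 mm tall, with handle on its -y side reaching 78 mm from the axis and short spout on +y (62 mm).
- mug_mid (a point): Bystander: centre of a white mug, 72 mm diameter, 80 mm tall, handle on its +y side (reaching about 75 mm); stands in front of the rack, 40 mm above the worktop.
- bottle_mid (a point): Bystander: centre of a plastic bottle with blue cap, 76 mm diameter, 270 mm tall, behind the pot.
- tube_mid (a point): Bystander: centre of a small white tube, 36 mm diameter, 100 mm tall, behind the pot.
- spoon_grip (a point): Bystander: grip of a wooden spoon 260 mm long, lying at the back of the worktop.
- basket: The deep steamer basket, about 0.2 kg: round, 104 mm diameter, 75 mm deep; origin at the centre of its underside, z up. A flat wire loop in its own y-z plane rises 90 mm above the rim (68 mm wide at the top, 98 mm at the rim); its top bar is 6 mm thick and runs along y. Hanging, its y axis is parallel to the rack's y.

How it is judged:
By the outcome, as a careful person would: the job done as asked, in the order asked, and still so for the second after the job is handed in, with the robot touching nothing.
It also fails if it takes over 67 s, if anything falls off the work surface, if the arm or the gripper's body presses on something with over 40 N, if the wrist force passes 120 N, or if a joint passes its speed limit or range.

## Robot

A 6-joint arm with a two-finger parallel gripper is mounted at the origin on the work surface. World frame = base frame: x ahead of the robot, y to its left, z up, the work surface at z = 0. Lengths are in m, angles in rad, forces in N, time in s.
With the tool pointing down it reaches from about 0.4 to 0.925 m from the base axis. Payload 3.4 kg.
Tool frame: the origin (TCP) lies between the finger pads; the fingertips stand 11 mm ahead of it and the grasp point (between the pads) lies 8 mm behind it; y points along the fingers, z is the direction in which the jaws open and shut, and the axes are right-handed (so a half turn about y gives the same grasp; the last joint's range is limited). The gripper opens to 85 mm and grips with 20 to 120 N. Pads are 22 mm wide; open, the fingers measure 114 mm over their backs; the gripper's body (76 mm by 85 mm) begins 54 mm behind the grasp point. The pads swing forward as they close: fully open they stand 13 mm farther back than shut.
Start: joints at [-1.327, 0.307, 1.506, -0, 1.328, -0.073], TCP at [0.179, -0.546, 0.242] pointing down, gripper open.
Joint ranges: [-3.12, 3.12], [-1.05, 2.28], [0.14, 2.33], [-1.42, 4.57], [0.1, 2.73], [-2.68, 2.68]. Speed limits (rad/s): [2.57, 2.57, 3.14, 3.14, 3.14, 3.14].

## Interface

Orientations are given as a unit quaternion [x, y, z, w].
In Python, from bench import manip gives the robot as it stands. The module is installed in compiled form; this text tells all that it offers.
- The arm moves only by the tool arm_command, never from a script. Its argument "deltas" is a list of rows, each an object of numbers: "tx", "ty", "tz": the shift along the tool's x, y, z in m; "ax", "ay", "az": the turn, a rotation vector about the tool's x, y, z in rad; "gripper": the opening, from 0 (shut) to 1 (fully open). In form: [{"tx": .., "ty": .., "tz": .., "ax": .., "ay": .., "az": .., "gripper": ..}, ...]. A call has 1 to 10 rows; each row shifts and turns the commanded pose from where the row before left it, along the tool's axes as they then stand; what a row does not reach is not made up. A row lasts 1/10 s, in which the tool goes at most 50 mm and 8.59 degrees, less where a joint would pass 70% of its speed; a pose out of reach is approached as far as the arm can. A call with a gripper value outside its range is refused whole. The fingers move at their own pace and stop on an object; the grip force is fixed at half the most. Time passes only in rows, so rows that do not move let the fingers close. It gives the time, the measured TCP pose, the force and the opening at its end, in the units of the state.
- manip.observe(): the state, without advancing time (a new reading comes with each control period).
- manip.grab_frame(name): name is "side" or "top" or "wrist"; returns (picture, depth): 420x560x3 uint8, blue, green, red; 420x560 float32, m along the optical axis (not along the pixel's ray), 0 where there is no reading.
- manip.camera_params(name): a dict with "fx", "fy", "cx", "cy" (pixels), "extrinsics" (4x4, takes a point from world to camera coordinates). Camera axes: x right, y down, z forward; pixel columns grow to the right and rows downward; lengths in m; the calibration is good to about 2 mm. A picture is of the moment at which its call begins: read the wrist's pose just before it. camera_params takes no time and is no camera call; for the wrist camera it gives the pose at the moment of the call.
- manip.close_job(): hands the job in, once; it reports no verdict.
The state is a dict: "clock": time; "q": joint angles; "qd": joint speeds; "effort": joint torques, N m; "ee_pos": TCP position; "tcp_rot": TCP orientation; "ft_force": force on the tool from outside, world axes, zero at the start; "ft_torque": the same for the moment, N m; "opening": opening from 0.0 (shut) to 1.0 (fully open).
Only numpy, scipy, OpenCV 4.12 (cv2) and the standard library are available. Lean on these libraries where they do the work, as an engineer would, in place of code of your own. Each camera call takes 0.05 s, during which the arm holds its last target.

## Working session

There is one attempt and no reset: what is moved stays moved. The work goes in short steps, Python scripts to look and compute and a tool call to move; the robot and the scene stay as the last step left them, time stands still between calls to the robot, and variables do not carry over. Pictures are saved under pics/ and viewed, and the job is handed in when it is done.

Besides the shell and the picture viewer there is one more tool, called after "Request:" as name(argument=value, ...) on one line, values as JSON. arm_command: Moves the arm, as the interface text tells. Its arguments: {"type":"object","properties":{"deltas":{"type":"array","items":{"type":"object","properties":{"tx":{"type":"number"},"ty":{"type":"number"},"tz":{"type":"number"},"ax":{"type":"number"},"ay":{"type":"number"},"az":{"type":"number"},"gripper":{"type":"number"}}}}},"required":["deltas"]}

```bash
mkdir -p pics; python3 - <<'E'
from bench import manip
import cv2,numpy as np
s=manip.observe();print(s)
for n in("side","top","wrist"):
    p=manip.camera_params(n);f,d=manip.grab_frame(n);cv2.imwrite(f"pics/{n}0.png",f);np.savez(f"{n}0.npz",f=f,d=d,E=p['extrinsics'],k=[p[x] for x in('fx','fy','cx','cy')])
    print(n,[p[x] for x in('fx','fy','cx','cy')],np.round(p['extrinsics'],3).tolist(),(d>0).mean())
E
```

```text
{'clock': 0.0, 'q': array([-1.32752320e+00,  3.07519934e-01,  1.50766443e+00, -2.26471552e-05,
        1.32841777e+00, -7.35023914e-02]), 'qd': array([ 0.00123396, -0.00124028,  0.0015286 ,  0.00080618,  0.00073266,
       -0.00053476]), 'effort': array([-7.98214314e-04, -4.57559717e+01, -2.51919526e+01,  1.03303812e-04,
        1.33264944e-02, -2.97734584e-07]), 'ee_pos': array([ 0.17891839, -0.54573916,  0.24141481]), 'tcp_rot': array([-0.1115992 ,  0.69896241, -0.69754793,  0.11146324]), 'ft_force': array([-0.10483306, -0.36859362,  0.12315894]), 'ft_torque': array([-0.017866  , -0.0137955 , -0.01313049]), 'opening': 1.0006286284844947}
side [498.372145880808, 498.372145880808, 281.0371851628178, 201.7583062834828] [[0.98, -0.199, -0.019, -0.563], [-0.149, -0.663, -0.733, 0.215], [0.133, 0.722, -0.679, 1.125], [0.0, 0.0, 0.0, 1.0]] 0.9960289115646258
top [533.9034852943792, 533.9034852943792, 283.3346537894831, 216.61812647963134] [[0.026, -1.0, 0.014, -0.009], [-0.994, -0.027, -0.105, 0.601], [0.105, -0.011, -0.994, 1.348], [0.0, 0.0, 0.0, 1.0]] 0.9959821428571428
wrist [333.39312610913817, 333.39312610913817, 277.7572147876741, 209.90141369591814] [[0.312, -0.95, -0.002, -0.574], [-0.918, -0.302, 0.259, -0.034], [-0.247, -0.079, -0.966, 0.378], [0.0, 0.0, 0.0, 1.0]] 0.9958928571428571
```

View pics/side0.png

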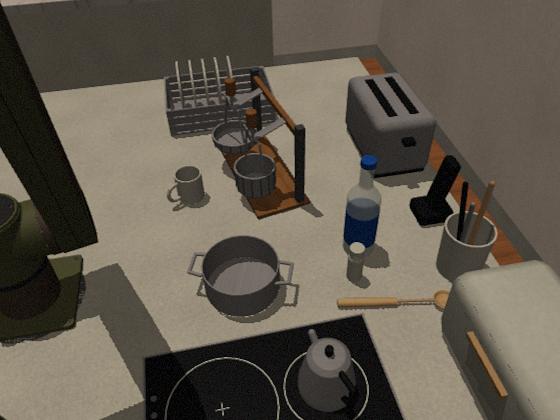

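View pics/top0.png

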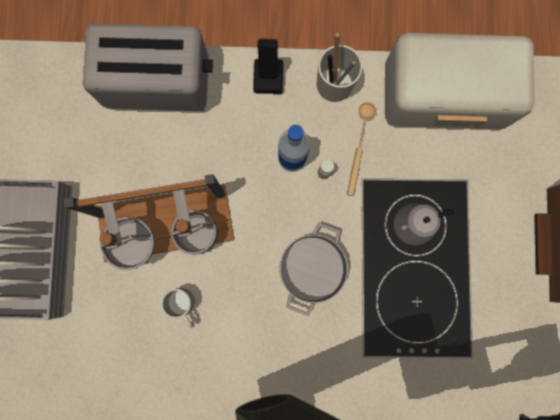

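The top view shows the basket at (194,232) on the right hook and the colander at (128,242). The pot is at (314,267), the large ring at (417,302), the kettle at (423,221) and the mug at (179,303).

```bash
cat > h.py <<'E'
from bench import manip
import cv2,numpy as np
class V:
    def __init__(s,n,fn=None):
        if fn: z=np.load(fn);s.f,s.d,s.E,(s.fx,s.fy,s.cx,s.cy)=z['f'],z['d'],z['E'],z['k']
        else:
            p=manip.camera_params(n);s.f,s.d=manip.grab_frame(n);s.E=np.array(p['extrinsics']);s.fx,s.fy,s.cx,s.cy=[p[x] for x in('fx','fy','cx','cy')]
        s.R=s.E[:3,:3];s.t=s.E[:3,3];s.o=-s.R.T@s.t
    def ray(s,u,v): 
        return np.stack([(np.asarray(u)-s.cx)/s.fx,(np.asarray(v)-s.cy)/s.fy,np.ones(np.shape(u))],-1)@s.R
    def plane(s,u,v,z):
        r=s.ray(u,v);return s.o+r*((z-s.o[2])/r[...,2])[...,None]
    def cloud(s):
        v,u=np.mgrid[:420,:560];return s.o+s.ray(u,v)*s.d[...,None]
    def proj(s,P):
        c=s.R@np.asarray(P)+s.t;return np.array([s.cx+s.fx*c[0]/c[2],s.cy+s.fy*c[1]/c[2]])
def tri(a,pa,b,pb):
    A=np.zeros((3,3));B=np.zeros(3)
    for v,p in((a,pa),(b,pb)):
        r=v.ray(*p);r/=np.linalg.norm(r);M=np.eye(3)-np.outer(r,r);A+=M;B+=M@v.o
    return np.linalg.solve(A,B)
def circ(p):
    A=np.c_[2*p[:,:2],np.ones(len(p))];x=np.linalg.lstsq(A,(p[:,:2]**2).sum(1),rcond=None)[0];return x[:2],np.sqrt(x[2]+x[:2]@x[:2])
def rcirc(p,tol=.004):
    q=p
    for _ in range(8):
        c,r=circ(q);e=abs(np.hypot(*(p[:,:2]-c).T)-r);q=p[e<max(tol,np.median(e)*1.5)] if _<4 else p[e<tol]
    return c,r,len(q)
E
python3 - <<'E'
from h import *
T=V('top','top0.npz');S=V('side','side0.npz')
P=T.cloud();g=T.f.max(2).astype(int)
# rings
v,u=np.mgrid[:420,:560]
for nm,c,ro,ri in(("large",(417,302),46,34),("small",(416,224),36,26)):
    m=(g>90)&(np.hypot(u-c[0],v-c[1])<ro)&(np.hypot(u-c[0],v-c[1])>ri)&(u>368)&(u<465)&(v>183)&(v<352)&(P[...,2]<.01)
    p=T.plane(u[m],v[m],0.);print(nm,rcirc(p))
print("cross",T.plane(417,302,0.))
# pot
m=(abs(P[...,2]-.078)<.006)&(np.hypot(u-314,v-267)<40)
print("pot rim",rcirc(P[m]),m.sum())
m=(P[...,2]>.05)&(P[...,2]<.073)&(np.hypot(u-314,v-267)<60)
c0=rcirc(P[(abs(P[...,2]-.078)<.006)&(np.hypot(u-314,v-267)<40)])[0]
q=P[m];d=np.hypot(*(q[:,:2]-c0).T);q=q[(d>.09)&(d<.125)]
print("handles",len(q));
w=q[:,:2]-c0
for sg in(1,-1):
    ww=w[w[:,0]*sg>0];print(ww.mean(0),np.degrees(np.arctan2(*ww.mean(0)[::-1])),np.hypot(*ww.T).max())
# orange knobs
for X,n in((T,'top'),(S,'side')):
    h=cv2.cvtColor(X.f,cv2.COLOR_BGR2HSV);C=X.cloud()
    mk=((h[...,0]<16)&(h[...,1]>130)&(h[...,2]>60)&(C[...,2]>.215)&(C[...,2]<.31)).astype(np.uint8)
    k,l,st,ce=cv2.connectedComponentsWithStats(mk)
    for i in range(1,k):
        if st[i,4]>15:
            q=C[l==i];print(n,st[i],ce[i],np.median(q,0),q.min(0),q.max(0))
for nm,(a,b) in dict(mug=((150,280),(205,330)),kettle=((385,195),(455,250)),bottle=((275,120),(312,172)),tube=((318,158),(338,180)),coland=((95,200),(155,270)),bask=((165,195),(220,255))).items():
    q=P[a[1]:b[1],a[0]:b[0]].reshape(-1,3);q=q[q[:,2]>.03];print(nm,q.min(0),q.max(0),np.median(q,0))
E
```

```text
large (array([ 0.39236568, -0.34657186]), np.float64(0.10486729140504333), 387)
small (array([ 0.59271496, -0.34330935]), np.float64(0.07990752748057244), 336)
cross [ 0.39050823 -0.34778991  0.        ]
pot rim (array([ 0.47069525, -0.07016481]), np.float64(0.0828722118878757), 270) 271
handles 253
[ 0.09736509 -0.0347603 ] -19.647069039682158 0.11651216250274961
[-0.09741808  0.0351507 ] 160.15938233903842 0.11622093786457316
top [ 76 181 129  26 658] [139.50759878 193.12158055] [0.62434499 0.32822954 0.22908502] [0.59246198 0.18652346 0.21677269] [0.6556562  0.46720672 0.23556948]
top [176 221  13  12 118] [181.98305085 225.89830508] [0.55047023 0.22422479 0.27056506] [0.53837065 0.21175064 0.26006917] [0.56100026 0.237322   0.27660207]
top [101 233  12  12 115] [106.13913043 238.4       ] [0.52019688 0.38254688 0.27070819] [0.5077778  0.37131609 0.26399313] [0.53125125 0.39570559 0.27738562]
side [253  76  42  54 290] [273.97586207 101.18965517] [0.62560102 0.32761511 0.22741334] [0.59403404 0.18615901 0.21965109] [0.65281381 0.46800496 0.2310037 ]
side [225  78  10   5  39] [229
[... 271 characters left out ...]
48674 0.2716738 ]
mug [0.31731358 0.0219562  0.03016491] [0.45646791 0.30104202 1.40320022] [0.36924287 0.2532427  0.0690531 ]
kettle [ 0.45646791 -0.4101083   0.03015007] [0.64631425 0.0219562  1.40320022] [ 0.59061635 -0.32513044  0.10510819]
bottle [ 0.45646791 -0.04950593  0.03001655] [0.79588187 0.02552807 1.40320022] [ 0.7473376  -0.00978814  0.18020926]
tube [ 0.45646791 -0.11300926  0.03077064] [0.74139258 0.0219562  1.40320022] [ 0.71924918 -0.09516162  0.09898777]
coland [0.45631145 0.0219562  0.03382912] [0.61069424 0.48299477 1.40320022] [0.52467603 0.38646744 0.07990195]
bask [0.45646791 0.0219562  0.03001053] [0.64885212 0.27918969 1.40320022] [0.55383391 0.22794678 0.09235027]
```

```bash
python3 -c "
import cv2
f=cv2.imread('pics/top0.png');cv2.imwrite('pics/t0z.png',cv2.resize(f[160:340,60:260],None,fx=4,fy=3.3,interpolation=2)[:600])
f=cv2.imread('pics/side0.png');cv2.imwrite('pics/s0z.png',cv2.resize(f[60:220,160:320],None,fx=3.7,fy=3.7,interpolation=2))"
```

```text
(no output)
```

View pics/t0z.png

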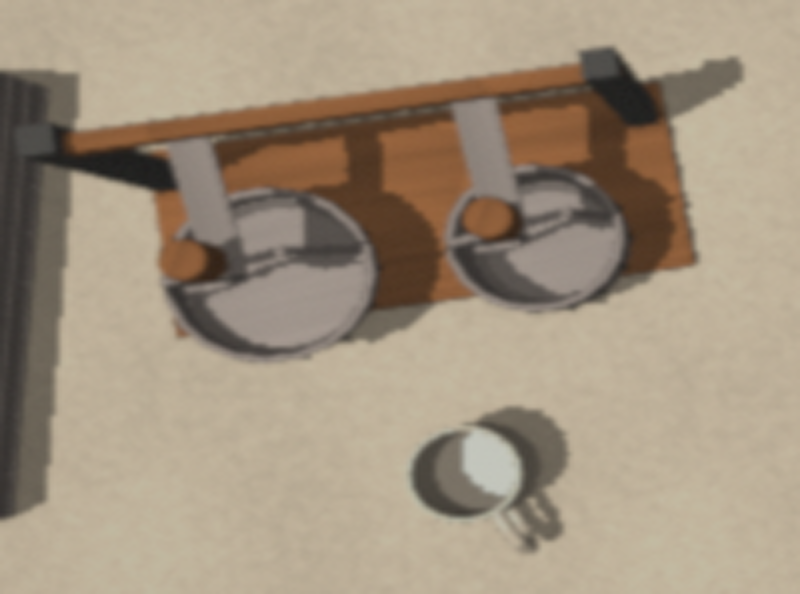

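View pics/s0z.png

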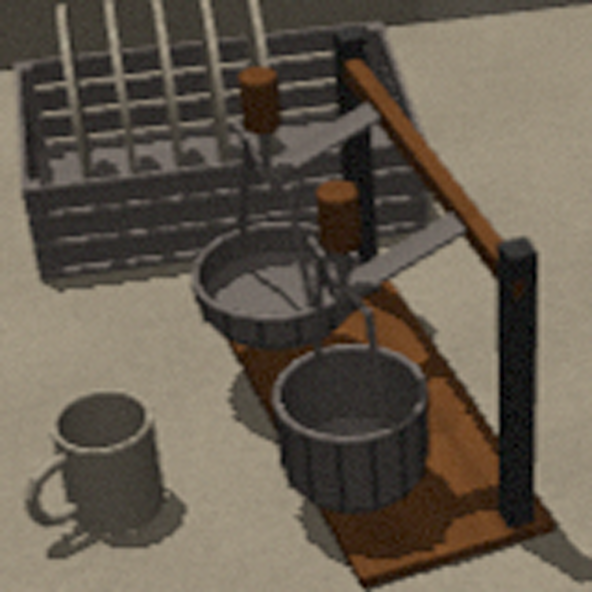

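```bash
cat >> h.py <<'E'
from scipy.spatial.transform import Rotation as Ro
def plan(pos=None,jaw=None,s=None):
    """print tool-axis shift to reach pos, and turn about tool y for jaw direction(deg, mod 180)"""
    s=s or manip.observe();R=Ro.from_quat(s['tcp_rot']).as_matrix()
    print("t %.2f pos"%s['clock'],np.round(s['ee_pos'],4),"y",np.round(R[:,1],3),"jaw",round(np.degrees(np.arctan2(R[1,2],R[0,2])),2),"x",np.round(R[:,0],3),"F",np.round(s['ft_force'],2),"op",round(s['opening'],3),"q",np.round(s['q'],2))
    if pos is not None: print(" shift",np.round(R.T@(np.array(pos)-s['ee_pos']),4))
    if jaw is not None:
        d=np.radians((jaw-np.degrees(np.arctan2(R[1,2],R[0,2]))+90)%180-90); 
        print(" ay",round(-d,4)) # tool y down
    return s,R
E
python3 - <<'E'
from h import *
plan([.5,-.2,.40],100.8)
T=V('top','top0.npz')
P=T.cloud();v,u=np.mgrid[:420,:560]
for nm,(a,b),z in (("mug",((160,280),(205,330)),.08),):
    q=P[a[1]:b[1],a[0]:b[0]].reshape(-1,3);q=q[(abs(q[:,2]-z)<.006)];print(nm,q.min(0),q.max(0),rcirc(q))
# crossbar direction
h=cv2.cvtColor(T.f,cv2.COLOR_BGR2HSV)
m=(h[...,0]<16)&(h[...,1]>130)&(P[...,2]>.215)&(P[...,2]<.25)&(v<212)
q=P[m][:,:2];c=q.mean(0);w=np.linalg.svd(q-c)[2][0];print("bar",c,w,np.degrees(np.arctan2(w[1],w[0])))
#basket rim
m=(abs(P[...,2]-.105)<.008)&(np.hypot(u-194,v-232)<32)
print("basket rim",rcirc(P[m]),m.sum())
E
```

```text
t 0.15 pos [ 0.179  -0.5459  0.2416] y [-0.     0.002 -1.   ] jaw -71.85 x [-0.95  -0.311 -0.   ] F [ 0.39  0.85 -0.2 ] op 0.997 q [-1.33  0.31  1.51 -0.    1.33 -0.07]
 shift [-0.4128 -0.158  -0.2289]
 ay 0.1283
mug [0.34106699 0.22997709 0.07405686] [0.41121615 0.30104202 0.085595  ] (array([0.37692008, 0.26509105]), np.float64(0.03367169055220262), 167)
bar [0.62767049 0.32456206] [ 0.33613311 -0.94181449] -70.35854320508187
basket rim (array([0.55127171, 0.22508553]), np.float64(0.051401136092149184), 293) 293
```

Request:
arm_command(deltas=[{"tx":-0.03,"ty":-0.025,"tz":-0.015},{"tx":-0.04,"ty":-0.02,"tz":-0.022},{"tx":-0.04,"ty":-0.02,"tz":-0.022},{"tx":-0.04,"ty":-0.02,"tz":-0.022},{"tx":-0.04,"ty":-0.02,"tz":-0.022},{"tx":-0.04,"ty":-0.02,"tz":-0.022},{"tx":-0.04,"ty":-0.02,"tz":-0.022},{"tx":-0.04,"ty":-0.01,"tz":-0.022},{"tx":-0.04,"tz":-0.022},{"tx":-0.04,"tz":-0.022}])

```text
validation failed for argument at $.de...
```

```bash
python3 - <<'E'
from h import *
plan([.55,.224,.38],100.8)
E
```

```text
t 0.15 pos [ 0.179  -0.5459  0.2416] y [-0.     0.002 -1.   ] jaw -71.85 x [-0.95  -0.311 -0.   ] F [ 0.39  0.85 -0.2 ] op 0.997 q [-1.33  0.31  1.51 -0.    1.33 -0.07]
 shift [-0.5924 -0.1374 -0.6162]
 ay 0.1283
```

Request:
arm_command(deltas=[{"tx":-0.03,"ty":-0.025,"tz":-0.015,"ax":0,"ay":0,"az":0,"gripper":1},{"tx":-0.04,"ty":-0.02,"tz":-0.022,"ax":0,"ay":0,"az":0,"gripper":1},{"tx":-0.04,"ty":-0.02,"tz":-0.022,"ax":0,"ay":0,"az":0,"gripper":1},{"tx":-0.04,"ty":-0.02,"tz":-0.022,"ax":0,"ay":0,"az":0,"gripper":1},{"tx":-0.04,"ty":-0.02,"tz":-0.022,"ax":0,"ay":0,"az":0,"gripper":1},{"tx":-0.04,"ty":-0.02,"tz":-0.022,"ax":0,"ay":0,"az":0,"gripper":1},{"tx":-0.04,"ty":-0.02,"tz":-0.022,"ax":0,"ay":0,"az":0,"gripper":1},{"tx":-0.04,"ty":-0.01,"tz":-0.022,"ax":0,"ay":0,"az":0,"gripper":1},{"tx":-0.04,"ty":0,"tz":-0.022,"ax":0,"ay":0,"az":0,"gripper":1},{"tx":-0.04,"ty":0,"tz":-0.022,"ax":0,"ay":0,"az":0,"gripper":1}])

```text
clock: 1.15
ee_pos: [0.4844, -0.2209, 0.3978]
tcp_rot: [0.111, -0.698, 0.699, -0.112]
ft_force: [-0.2, -0.7, -0.2]
opening: 0.999
```

```bash
python3 - <<'E'
from h import *
plan([.55,.224,.36],100.8)
E
```

```text
t 1.15 pos [ 0.4844 -0.2209  0.3978] y [ 0.001 -0.001 -1.   ] jaw -71.85 x [-0.95  -0.312 -0.001] F [-0.22 -0.75 -0.22] op 0.999 q [-0.51  0.16  1.32 -0.    1.66  0.75]
 shift [-0.201   0.0376 -0.4024]
 ay 0.1283
```

Request:
arm_command(deltas=[{"tx":-0.02,"ty":0,"tz":-0.04,"ax":0,"ay":0,"az":0,"gripper":1},{"tx":-0.02,"ty":0,"tz":-0.04,"ax":0,"ay":0,"az":0,"gripper":1},{"tx":-0.02,"ty":0,"tz":-0.04,"ax":0,"ay":0,"az":0,"gripper":1},{"tx":-0.02,"ty":0,"tz":-0.04,"ax":0,"ay":0,"az":0,"gripper":1},{"tx":-0.02,"ty":0,"tz":-0.04,"ax":0,"ay":0,"az":0,"gripper":1},{"tx":-0.02,"ty":0,"tz":-0.04,"ax":0,"ay":0,"az":0,"gripper":1},{"tx":-0.02,"ty":0,"tz":-0.04,"ax":0,"ay":0,"az":0,"gripper":1},{"tx":-0.02,"ty":0,"tz":-0.04,"ax":0,"ay":0,"az":0,"gripper":1},{"tx":-0.02,"ty":0,"tz":-0.03,"ax":0,"ay":0,"az":0,"gripper":1},{"tx":0,"ty":0,"tz":0,"ax":0,"ay":0.128,"az":0,"gripper":1}])

```text
clock: 2.15
ee_pos: [0.5458, 0.1707, 0.3963]
tcp_rot: [-0.068, 0.705, -0.703, 0.067]
ft_force: [-0.7, -0.5, -0.7]
opening: 0.999
```

Request:
arm_command(deltas=[{"tx":0,"ty":0,"tz":0,"ax":0,"ay":0,"az":0,"gripper":1},{"tx":0,"ty":0,"tz":0,"ax":0,"ay":0,"az":0,"gripper":1}])

```text
clock: 2.35
ee_pos: [0.5451, 0.166, 0.3969]
tcp_rot: [0.068, -0.704, 0.704, -0.067]
ft_force: [-0.0, 0.3, 0.0]
opening: 1.001
```

```bash
python3 - <<'E'
from h import *
s,R=plan([.551,.2245,.245],100.8)
W=V('wrist');cv2.imwrite('pics/w1.png',W.f);C=W.cloud()
h=cv2.cvtColor(W.f,cv2.COLOR_BGR2HSV)
mk=((h[...,0]<16)&(h[...,1]>130)&(h[...,2]>50)&(C[...,2]>.26)&(C[...,2]<.29)).astype(np.uint8)
k,l,st,ce=cv2.connectedComponentsWithStats(mk)
for i in range(1,k):
    if st[i,4]>30: print(st[i],ce[i],C[l==i].mean(0),C[l==i].min(0),C[l==i].max(0),W.plane(*ce[i],.271))
E
```

```text
t 2.35 pos [0.5451 0.166  0.3969] y [-0.001 -0.001 -1.   ] jaw -79.02 x [-0.982 -0.19   0.001] F [-0.03  0.34  0.03] op 1.001 q [ 0.22  0.22  1.24 -0.    1.68  1.6 ]
 shift [-0.0171  0.1519 -0.0564]
 ay 0.0031
[  0 165  22  35 497] [  8.15694165 183.10865191] [0.5216445  0.37876441 0.26834729] [0.50701208 0.372732   0.26008091] [0.5339961  0.38694141 0.27277647] [0.52255527 0.37676425 0.271     ]
[187 164  35  35 924] [203.52056277 181.31926407] [0.55289927 0.22701706 0.27013124] [0.5389561  0.21423469 0.26013625] [0.56556809 0.24025598 0.27269482] [0.55312002 0.22687696 0.271     ]
```

View pics/w1.png

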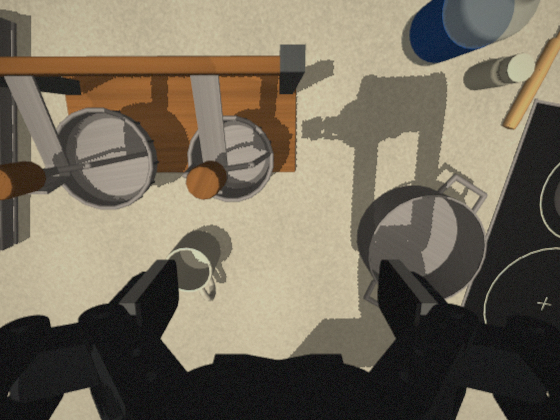

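The wrist view shows the basket knob at (204,181), the colander knob at the left edge (8,183) and the jaws lined up with the rack. I'll centre over the knob, then go down.

Request:
arm_command(deltas=[{"tx":-0.009,"ty":0,"tz":-0.028,"ax":0,"ay":0,"az":0,"gripper":1},{"tx":-0.009,"ty":0,"tz":-0.028,"ax":0,"ay":0,"az":0,"gripper":1},{"tx":0,"ty":0.03,"tz":0,"ax":0,"ay":0,"az":0,"gripper":1},{"tx":0,"ty":0.03,"tz":0,"ax":0,"ay":0,"az":0,"gripper":1},{"tx":0,"ty":0.02,"tz":0,"ax":0,"ay":0,"az":0,"gripper":1},{"tx":0,"ty":0,"tz":0,"ax":0,"ay":0,"az":0,"gripper":1},{"tx":0,"ty":0,"tz":0,"ax":0,"ay":0,"az":0,"gripper":1}])

```text
clock: 3.1
ee_pos: [0.5527, 0.2237, 0.3178]
tcp_rot: [0.067, -0.704, 0.704, -0.067]
ft_force: [0.4, -0.7, 1.4]
opening: 0.995
```

```bash
python3 - <<'E'
from h import *
s,R=plan([.552,.225,.245],100.8)
W=V('wrist');cv2.imwrite('pics/w2.png',W.f);C=W.cloud()
h=cv2.cvtColor(W.f,cv2.COLOR_BGR2HSV)
mk=((h[...,0]<16)&(h[...,1]>130)&(h[...,2]>50)&(C[...,2]>.26)&(C[...,2]<.29)).astype(np.uint8)
k,l,st,ce=cv2.connectedComponentsWithStats(mk)
for i in range(1,k):
    if st[i,4]>30: print(st[i],ce[i],C[l==i].min(0),C[l==i].max(0),W.plane(*ce[i],.271))
E
```

```text
t 3.10 pos [0.5527 0.2237 0.3178] y [-0. -0. -1.] jaw -79.2 x [-0.982 -0.187  0.   ] F [ 0.41 -0.74  1.36] op 0.995 q [ 0.31  0.29  1.34 -0.    1.51  1.7 ]
 shift [ 0.0005  0.0728 -0.0014]
 ay -0.0001
[ 248  212   46   49 1650] [270.65939394 236.76666667] [0.53864376 0.21499122 0.26009765] [0.56574265 0.24102785 0.27296444] [0.55384188 0.22831381 0.271     ]
[  0 214  24  47 643] [  8.45878694 238.4836703 ] [0.50933077 0.3731758  0.26002289] [0.53457005 0.38665224 0.27245915] [0.52493923 0.37414217 0.271     ]
```

View pics/w2.png

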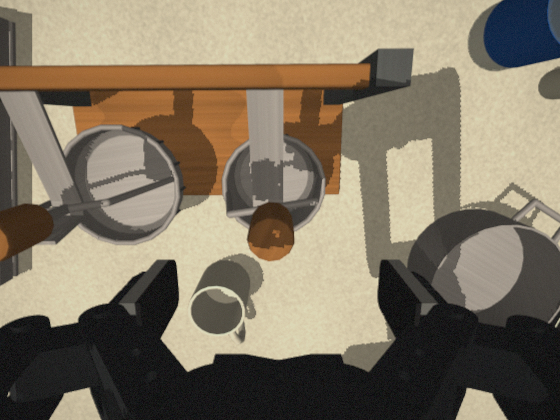

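The knob is at (271,237) and about 3 mm to the left of mid-jaw. I'll correct that, go down and close.

Request:
arm_command(deltas=[{"tx":0,"ty":0.02,"tz":-0.003,"ax":0,"ay":0,"az":0,"gripper":1},{"tx":0,"ty":0.02,"tz":0,"ax":0,"ay":0,"az":0,"gripper":1},{"tx":0,"ty":0.02,"tz":0,"ax":0,"ay":0,"az":0,"gripper":1},{"tx":0,"ty":0.013,"tz":0,"ax":0,"ay":0,"az":0,"gripper":1},{"tx":0,"ty":0,"tz":0,"ax":0,"ay":0,"az":0,"gripper":1},{"tx":0,"ty":0,"tz":0,"ax":0,"ay":0,"az":0,"gripper":0},{"tx":0,"ty":0,"tz":0,"ax":0,"ay":0,"az":0,"gripper":0},{"tx":0,"ty":0,"tz":0,"ax":0,"ay":0,"az":0,"gripper":0},{"tx":0,"ty":0,"tz":0,"ax":0,"ay":0,"az":0,"gripper":0},{"tx":0,"ty":0,"tz":0,"ax":0,"ay":0,"az":0,"gripper":0}])

```text
clock: 4.15
ee_pos: [0.5524, 0.2278, 0.2453]
tcp_rot: [-0.066, 0.704, -0.704, 0.067]
ft_force: [-0.4, 0.9, 3.5]
opening: 0.317
```

Request:
arm_command(deltas=[{"tx":0,"ty":0,"tz":0,"ax":0,"ay":0,"az":0,"gripper":0},{"tx":0,"ty":0,"tz":0,"ax":0,"ay":0,"az":0,"gripper":0},{"tx":0,"ty":0,"tz":0,"ax":0,"ay":0,"az":0,"gripper":0}])

```text
clock: 4.45
ee_pos: [0.5524, 0.2279, 0.2453]
tcp_rot: [-0.066, 0.704, -0.704, 0.067]
ft_force: [-1.5, -0.0, 5.7]
opening: 0.314
```

```bash
python3 - <<'E'
from h import *
s,R=plan([.552,.225,.33])
W=V('side');cv2.imwrite('pics/s3.png',W.f)
E
```

```text
t 4.45 pos [0.5524 0.2279 0.2453] y [ 0.002  0.001 -1.   ] jaw -79.18 x [-0.982 -0.188 -0.002] F [-1.55 -0.02  5.74] op 0.314 q [0.32 0.34 1.46 0.   1.35 1.7 ]
 shift [ 0.0008 -0.0847  0.0027]
```

View pics/s3.png

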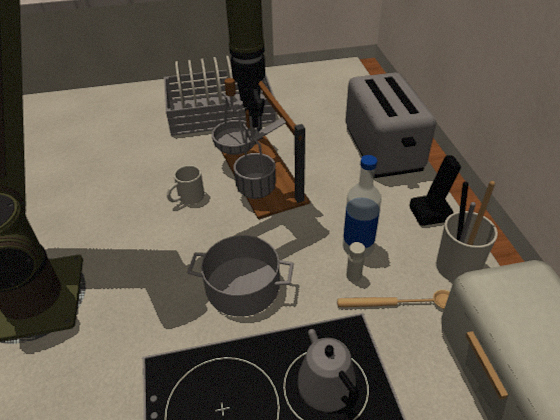

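The jaws hold the knob (opening 0.31). Next I lift straight up, slowly at first.

Request:
arm_command(deltas=[{"tx":0,"ty":-0.004,"tz":0,"ax":0,"ay":0,"az":0,"gripper":0},{"tx":0,"ty":-0.006,"tz":0,"ax":0,"ay":0,"az":0,"gripper":0},{"tx":0,"ty":-0.01,"tz":0,"ax":0,"ay":0,"az":0,"gripper":0},{"tx":0,"ty":-0.01,"tz":0,"ax":0,"ay":0,"az":0,"gripper":0},{"tx":0,"ty":-0.01,"tz":0,"ax":0,"ay":0,"az":0,"gripper":0},{"tx":0,"ty":-0.01,"tz":0,"ax":0,"ay":0,"az":0,"gripper":0},{"tx":0,"ty":-0.01,"tz":0,"ax":0,"ay":0,"az":0,"gripper":0},{"tx":0,"ty":-0.01,"tz":0,"ax":0,"ay":0,"az":0,"gripper":0},{"tx":0,"ty":-0.01,"tz":0,"ax":0,"ay":0,"az":0,"gripper":0},{"tx":0,"ty":-0.01,"tz":0,"ax":0,"ay":0,"az":0,"gripper":0}])

```text
clock: 5.5
ee_pos: [0.5519, 0.2275, 0.3352]
tcp_rot: [-0.067, 0.704, -0.704, 0.067]
ft_force: [0.3, 0.5, -2.2]
opening: 0.311
```

```bash
python3 - <<'E'
from h import *
s,R=plan([.474,.2127,.335])
W=V('side');cv2.imwrite('pics/s4.png',cv2.resize(W.f[60:260,150:350],None,fx=3,fy=3))
E
```

```text
t 5.50 pos [0.5519 0.2275 0.3352] y [ 0.  0. -1.] jaw -79.18 x [-0.982 -0.188 -0.   ] F [ 0.25  0.51 -2.19] op 0.311 q [0.32 0.28 1.31 0.   1.55 1.7 ]
 shift [ 0.0793  0.0002 -0.0001]
```

View pics/s4.png

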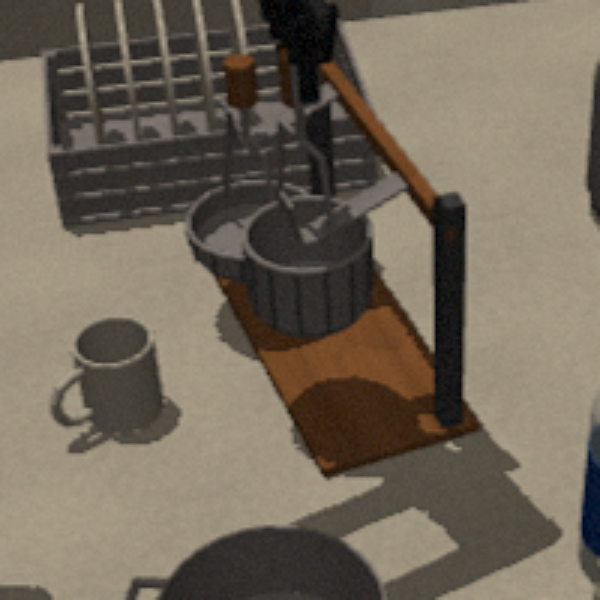

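The basket is off the valley but lifted 90 mm. That puts its rim at hook height, so pulling it out now would catch the hook. I'll come back down 35 mm, so the bar clears the lip by 17 mm, then go out along rack -x.

Request:
arm_command(deltas=[{"tx":0,"ty":0.012,"tz":0,"ax":0,"ay":0,"az":0,"gripper":0},{"tx":0,"ty":0.013,"tz":0,"ax":0,"ay":0,"az":0,"gripper":0},{"tx":0,"ty":0.01,"tz":0,"ax":0,"ay":0,"az":0,"gripper":0},{"tx":0.005,"ty":0,"tz":0,"ax":0,"ay":0,"az":0,"gripper":0},{"tx":0.01,"ty":0,"tz":0,"ax":0,"ay":0,"az":0,"gripper":0},{"tx":0.01,"ty":0,"tz":0,"ax":0,"ay":0,"az":0,"gripper":0},{"tx":0.01,"ty":0,"tz":0,"ax":0,"ay":0,"az":0,"gripper":0},{"tx":0.01,"ty":0,"tz":0,"ax":0,"ay":0,"az":0,"gripper":0},{"tx":0.01,"ty":0,"tz":0,"ax":0,"ay":0,"az":0,"gripper":0},{"tx":0.01,"ty":0,"tz":0,"ax":0,"ay":0,"az":0,"gripper":0}])

```text
clock: 6.55
ee_pos: [0.4872, 0.2151, 0.2997]
tcp_rot: [-0.066, 0.704, -0.704, 0.067]
ft_force: [-0.3, 0.2, -2.0]
opening: 0.312
```

```bash
python3 - <<'E'
from h import *
s,R=plan([.4707,-.0702,.34])
W=V('side');cv2.imwrite('pics/s5.png',cv2.resize(W.f[60:260,150:350],None,fx=3,fy=3))
E
```

```text
t 6.55 pos [0.4872 0.2151 0.2997] y [ 0.001  0.    -1.   ] jaw -79.18 x [-0.982 -0.188 -0.001] F [-0.3   0.25 -2.01] op 0.312 q [0.34 0.21 1.5  0.   1.43 1.72]
 shift [ 0.0698 -0.0404  0.2772]
```

View pics/s5.png

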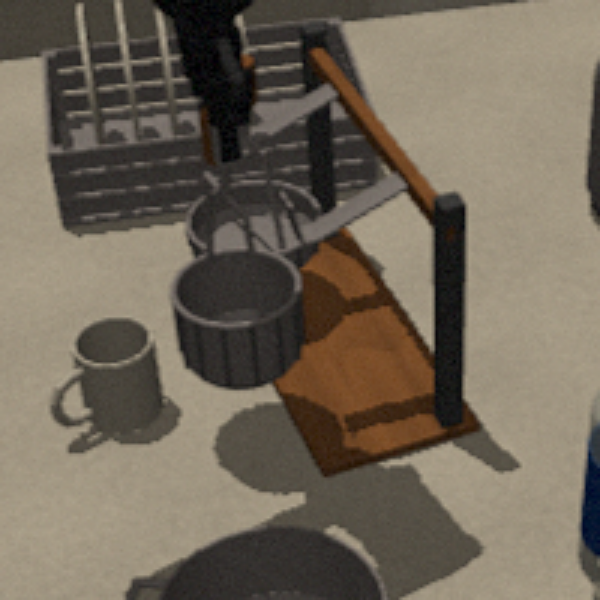

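The bar and rim are clear of the hook. Next I move away sideways, then up and over to the pot.

Request:
arm_command(deltas=[{"tx":0.01,"ty":0,"tz":0.01,"ax":0,"ay":0,"az":0,"gripper":0},{"tx":0.01,"ty":0,"tz":0.02,"ax":0,"ay":0,"az":0,"gripper":0},{"tx":0.01,"ty":-0.01,"tz":0.03,"ax":0,"ay":0,"az":0,"gripper":0},{"tx":0.01,"ty":-0.01,"tz":0.035,"ax":0,"ay":0,"az":0,"gripper":0},{"tx":0.01,"ty":-0.01,"tz":0.035,"ax":0,"ay":0,"az":0,"gripper":0},{"tx":0.01,"ty":-0.01,"tz":0.035,"ax":0,"ay":0,"az":0,"gripper":0},{"tx":0.01,"ty":0,"tz":0.035,"ax":0,"ay":0,"az":0,"gripper":0},{"tx":0,"ty":0,"tz":0.035,"ax":0,"ay":0,"az":0,"gripper":0},{"tx":0,"ty":0,"tz":0.025,"ax":0,"ay":0,"az":0,"gripper":0},{"tx":0,"ty":0,"tz":0.017,"ax":0,"ay":0,"az":0,"gripper":0}])

```text
clock: 7.6
ee_pos: [0.4711, -0.0726, 0.3395]
tcp_rot: [0.066, -0.704, 0.704, -0.066]
ft_force: [-1.4, 0.0, -2.1]
opening: 0.311
```

Request:
arm_command(deltas=[{"tx":0,"ty":0,"tz":0,"ax":0,"ay":0,"az":0,"gripper":0},{"tx":0,"ty":0,"tz":0,"ax":0,"ay":0,"az":0,"gripper":0},{"tx":0,"ty":0,"tz":0,"ax":0,"ay":0,"az":0,"gripper":0}])

```text
clock: 7.9
ee_pos: [0.4709, -0.0694, 0.3392]
tcp_rot: [-0.067, 0.704, -0.704, 0.067]
ft_force: [0.0, -1.4, -2.3]
opening: 0.314
```

```bash
python3 - <<'E'
from h import *
s,R=plan([.4707,-.0702,.224])
W=V('side');cv2.imwrite('pics/s6.png',W.f);T=V('top');cv2.imwrite('pics/t6.png',T.f)
E
```

```text
t 7.90 pos [ 0.4709 -0.0694  0.3392] y [-0.     0.001 -1.   ] jaw -79.16 x [-0.982 -0.188  0.   ] F [ 0.01 -1.44 -2.26] op 0.314 q [-0.24  0.1   1.53  0.    1.51  1.15]
 shift [0.0003 0.1152 0.0009]
```

View pics/s6.png

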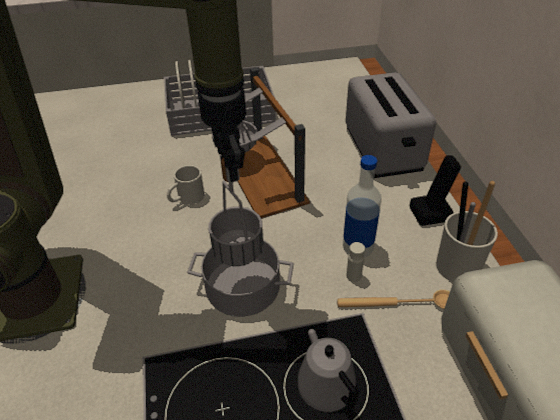

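View pics/t6.png

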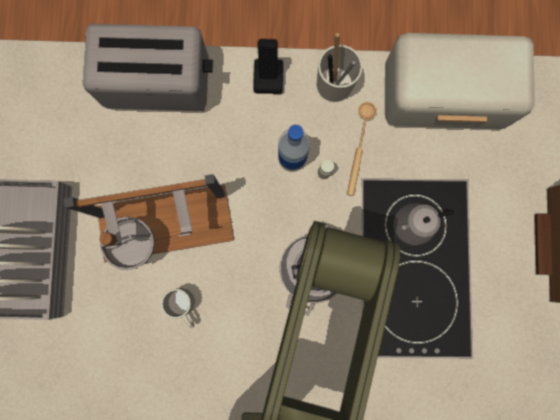

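The basket hangs centred above the pot at (238,240) in the side view. Lowering it.

Request:
arm_command(deltas=[{"tx":0,"ty":0.01,"tz":0.001,"ax":0,"ay":0,"az":0,"gripper":0},{"tx":0,"ty":0.015,"tz":0,"ax":0,"ay":0,"az":0,"gripper":0},{"tx":0,"ty":0.015,"tz":0,"ax":0,"ay":0,"az":0,"gripper":0},{"tx":0,"ty":0.015,"tz":0,"ax":0,"ay":0,"az":0,"gripper":0},{"tx":0,"ty":0.015,"tz":0,"ax":0,"ay":0,"az":0,"gripper":0},{"tx":0,"ty":0.015,"tz":0,"ax":0,"ay":0,"az":0,"gripper":0},{"tx":0,"ty":0.012,"tz":0,"ax":0,"ay":0,"az":0,"gripper":0},{"tx":0,"ty":0.008,"tz":0,"ax":0,"ay":0,"az":0,"gripper":0},{"tx":0,"ty":0.003,"tz":0,"ax":0,"ay":0,"az":0,"gripper":0},{"tx":0,"ty":0.002,"tz":0,"ax":0,"ay":0,"az":0,"gripper":0}])

```text
clock: 9.0
ee_pos: [0.4717, -0.0708, 0.2292]
tcp_rot: [0.067, -0.704, 0.704, -0.067]
ft_force: [-0.5, -1.2, -2.3]
opening: 0.311
```

Request:
arm_command(deltas=[{"tx":0,"ty":0.002,"tz":0,"ax":0,"ay":0,"az":0,"gripper":0},{"tx":0,"ty":0.002,"tz":0,"ax":0,"ay":0,"az":0,"gripper":0},{"tx":0,"ty":0.0,"tz":0,"ax":0,"ay":0,"az":0,"gripper":0}])

```text
clock: 9.3
ee_pos: [0.4716, -0.071, 0.2254]
tcp_rot: [0.067, -0.704, 0.704, -0.067]
ft_force: [-1.0, -1.0, -2.3]
opening: 0.316
```

Request:
arm_command(deltas=[{"tx":0,"ty":0.002,"tz":0,"ax":0,"ay":0,"az":0,"gripper":0},{"tx":0,"ty":0.001,"tz":0,"ax":0,"ay":0,"az":0,"gripper":0},{"tx":0,"ty":0.001,"tz":0,"ax":0,"ay":0,"az":0,"gripper":0},{"tx":0,"ty":0,"tz":0,"ax":0,"ay":0,"az":0,"gripper":0}])

```text
clock: 9.7
ee_pos: [0.4714, -0.0709, 0.2212]
tcp_rot: [-0.067, 0.704, -0.704, 0.067]
ft_force: [1.0, 0.1, -1.9]
opening: 0.315
```

Request:
arm_command(deltas=[{"tx":0,"ty":0.001,"tz":0,"ax":0,"ay":0,"az":0,"gripper":0},{"tx":0,"ty":0,"tz":0,"ax":0,"ay":0,"az":0,"gripper":0}])

```text
clock: 9.9
ee_pos: [0.4717, -0.0709, 0.2206]
tcp_rot: [0.066, -0.704, 0.704, -0.067]
ft_force: [-0.9, 0.1, 0.7]
opening: 0.311
```

There is contact (Fz went from -2 to +0.7). I'll release and rise.

Request:
arm_command(deltas=[{"tx":0,"ty":0,"tz":0,"ax":0,"ay":0,"az":0,"gripper":0.45},{"tx":0,"ty":0,"tz":0,"ax":0,"ay":0,"az":0,"gripper":0.7},{"tx":0,"ty":0,"tz":0,"ax":0,"ay":0,"az":0,"gripper":1},{"tx":0,"ty":0,"tz":0,"ax":0,"ay":0,"az":0,"gripper":1},{"tx":0,"ty":-0.01,"tz":0,"ax":0,"ay":0,"az":0,"gripper":1},{"tx":0,"ty":-0.02,"tz":0,"ax":0,"ay":0,"az":0,"gripper":1},{"tx":0,"ty":-0.03,"tz":0,"ax":0,"ay":0,"az":0,"gripper":1},{"tx":0,"ty":-0.03,"tz":0,"ax":0,"ay":0,"az":0,"gripper":1},{"tx":0,"ty":-0.02,"tz":0,"ax":0,"ay":0,"az":0,"gripper":1},{"tx":-0.04,"ty":-0.02,"tz":0,"ax":0,"ay":0,"az":0,"gripper":1}])

```text
clock: 10.9
ee_pos: [0.5072, -0.0637, 0.3528]
tcp_rot: [0.067, -0.704, 0.704, -0.065]
ft_force: [1.0, -0.8, 0.7]
opening: 1.0
```

Request:
arm_command(deltas=[{"tx":-0.045,"ty":0,"tz":0.02,"ax":0,"ay":0,"az":0,"gripper":1},{"tx":-0.045,"ty":0,"tz":0.02,"ax":0,"ay":0,"az":0,"gripper":1},{"tx":0,"ty":0,"tz":0.02,"ax":0,"ay":0.13,"az":0,"gripper":1},{"tx":0,"ty":0,"tz":0.01,"ax":0,"ay":0.13,"az":0,"gripper":1},{"tx":0,"ty":0,"tz":0,"ax":0,"ay":0.13,"az":0,"gripper":1},{"tx":0,"ty":0,"tz":0,"ax":0,"ay":0.13,"az":0,"gripper":1},{"tx":0,"ty":0,"tz":0,"ax":0,"ay":0,"az":0,"gripper":1},{"tx":0,"ty":0,"tz":0,"ax":0,"ay":0,"az":0,"gripper":1}])

```text
clock: 11.7
ee_pos: [0.6111, -0.1154, 0.3508]
tcp_rot: [-0.116, -0.698, 0.698, 0.115]
ft_force: [-0.2, -0.4, 0.3]
opening: 0.997
```

```bash
cat > pot.py <<'E'
from h import *
import sys
tag=sys.argv[1]
plan([.5672,-.1052,.33],70.2)
S=V('side');cv2.imwrite(f'pics/s{tag}.png',S.f);W=V('wrist');cv2.imwrite(f'pics/w{tag}.png',W.f);
T=V('top');cv2.imwrite(f'pics/t{tag}.png',T.f)
for n,X in(('wrist',W),('top',T),('side',S)):
    P=X.cloud();a=[float(x) for x in sys.argv[2:4]] or [.4707,-.0702]
    near=np.hypot(P[...,0]-a[0],P[...,1]-a[1])
    m=(abs(P[...,2]-.078)<.005)&(near>.065)&(near<.1)
    if m.sum()>30:
        c,r,k=rcirc(P[m]);print(n,'rim',c,r,k)
        m=(P[...,2]>.05)&(P[...,2]<.074);w=P[m][:,:2]-c;d=np.hypot(*w.T);w=w[(d>.093)&(d<.125)]
        an=np.degrees(np.arctan2(w[:,1],w[:,0]))
        if len(w):print(' handle axis',np.degrees(np.angle(np.exp(2j*np.radians(an)).mean()))/2,len(w))
    h=cv2.cvtColor(X.f,cv2.COLOR_BGR2HSV)
    m=(h[...,0]<16)&(h[...,1]>130)&(P[...,2]>.236)&(P[...,2]<.26)&(near<.1)
    if m.sum(): print(' knob top',P[m].mean(0),m.sum())
E
python3 pot.py 7
```

```text
t 11.70 pos [ 0.6111 -0.1154  0.3508] y [ 0. -0. -1.] jaw -108.8 x [-0.947  0.322 -0.   ] F [-0.22 -0.38  0.28] op 0.997 q [-0.25  0.32  1.22  0.    1.6   1.64]
 shift [0.0448 0.0208 0.0045]
 ay 0.0174
wrist rim [ 0.47146631 -0.0678096 ] 0.08283366699099214 1244
 handle axis -19.938630576942966 556
 knob top [ 0.48471598 -0.07223867  0.23629738] 1
top rim [ 0.47057472 -0.07025306] 0.08297930562285098 180
 handle axis -26.95596365852678 119
 knob top [ 0.46711605 -0.08053911  0.24905889] 6
side rim [ 0.47165543 -0.07042955] 0.0830546951435784 508
 handle axis -19.848501144990646 274
 knob top [ 0.47017251 -0.07682188  0.24393674] 118
```

View pics/s7.png

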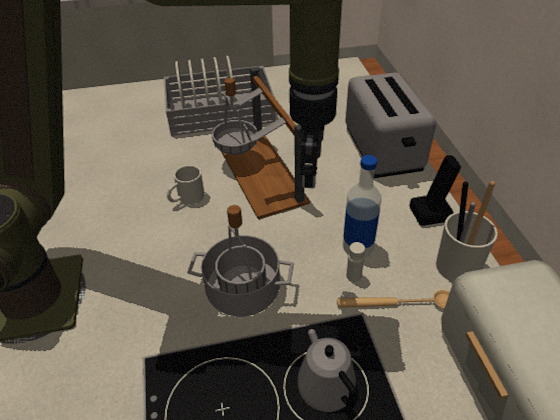

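View pics/w7.png

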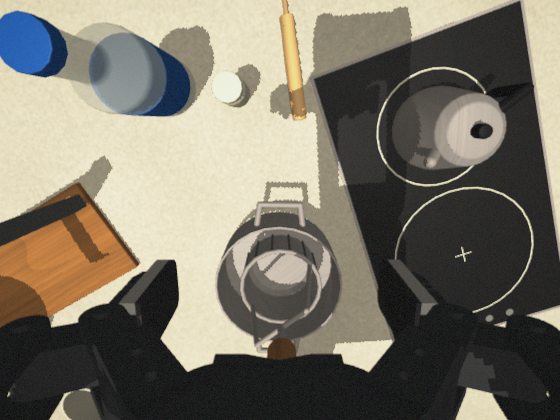

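The basket stands upright in the pot, and the wrist view shows the far handle at (280,212) lined up with the jaws. The pot's centre is (0.471,-0.070) and its handle axis -20°. I'll grip the handle across its 60 mm width and drag the pot.

Request:
arm_command(deltas=[{"tx":0.02,"ty":0.02,"tz":0.002,"ax":0,"ay":0.017,"az":0,"gripper":1},{"tx":0.024,"ty":0.04,"tz":0.002,"ax":0,"ay":0,"az":0,"gripper":1},{"tx":0,"ty":0.045,"tz":0,"ax":0,"ay":0,"az":0,"gripper":1},{"tx":0,"ty":0.045,"tz":0,"ax":0,"ay":0,"az":0,"gripper":1},{"tx":0,"ty":0,"tz":0,"ax":0,"ay":0,"az":0,"gripper":1},{"tx":0,"ty":0,"tz":0,"ax":0,"ay":0,"az":0,"gripper":1}])

```text
clock: 12.45
ee_pos: [0.5683, -0.1045, 0.2005]
tcp_rot: [0.122, 0.696, -0.696, -0.123]
ft_force: [0.1, -0.5, 1.8]
opening: 0.999
```

```bash
python3 - <<'E'
from h import *
plan([.567,-.1047,.052],70.1)
S=V('side');cv2.imwrite('pics/s8.png',S.f);W=V('wrist');cv2.imwrite('pics/w8.png',W.f)
E
```

```text
t 12.45 pos [ 0.5683 -0.1045  0.2005] y [-0.001  0.    -1.   ] jaw -109.91 x [-0.94   0.341  0.001] F [ 0.05 -0.54  1.77] op 0.999 q [-0.25  0.35  1.56 -0.    1.24  1.66]
 shift [0.0009 0.1485 0.0006]
 ay -0.0002
```

View pics/s8.png

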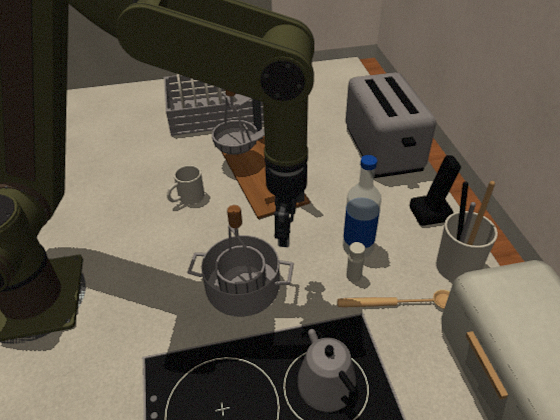

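View pics/w8.png

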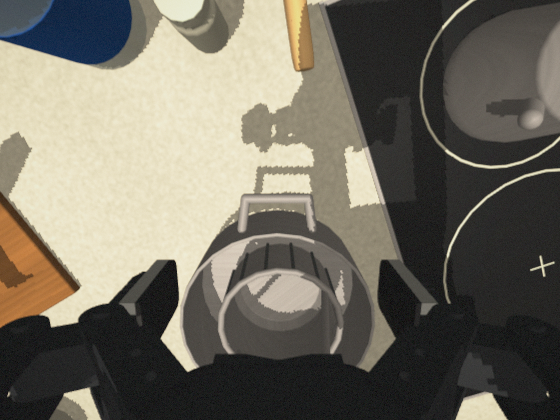

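The far handle sits centred between the jaws at (277,200) in the wrist view, and the side view shows the wrist column well clear of the knob. I'll go down and close.

Request:
arm_command(deltas=[{"tx":0.001,"ty":0.04,"tz":0.0,"ax":0,"ay":0,"az":0,"gripper":1},{"tx":0,"ty":0.04,"tz":0,"ax":0,"ay":0,"az":0,"gripper":1},{"tx":0,"ty":0.03,"tz":0,"ax":0,"ay":0,"az":0,"gripper":1},{"tx":0,"ty":0.02,"tz":0,"ax":0,"ay":0,"az":0,"gripper":1},{"tx":0,"ty":0.01,"tz":0,"ax":0,"ay":0,"az":0,"gripper":1},{"tx":0,"ty":0.008,"tz":0,"ax":0,"ay":0,"az":0,"gripper":1},{"tx":0,"ty":0,"tz":0,"ax":0,"ay":0,"az":0,"gripper":1}])

```text
clock: 13.25
ee_pos: [0.5684, -0.1044, 0.053]
tcp_rot: [-0.123, -0.696, 0.696, 0.122]
ft_force: [-0.1, 0.1, 0.3]
opening: 1.0
```

```bash
python3 - <<'E'
from h import *
plan([.567,-.1047,.052],70.1)
S=V('side');cv2.imwrite('pics/s9.png',cv2.resize(S.f[160:340,160:400],None,fx=3.2,fy=3.2));W=V('wrist');cv2.imwrite('pics/w9.png',W.f)
E
```

```text
t 13.25 pos [ 0.5684 -0.1044  0.053 ] y [ 0.002 -0.    -1.   ] jaw -109.95 x [-0.94   0.341 -0.002] F [-0.05  0.06  0.28] op 1.0 q [-0.25  0.51  1.73  0.    0.9   1.66]
 shift [0.0012 0.001  0.0007]
 ay -0.0008
```

View pics/s9.png

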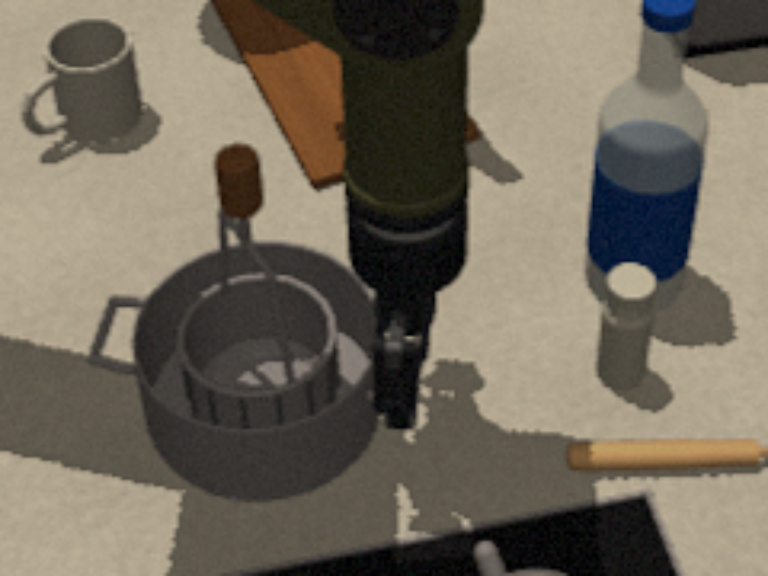

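View pics/w9.png

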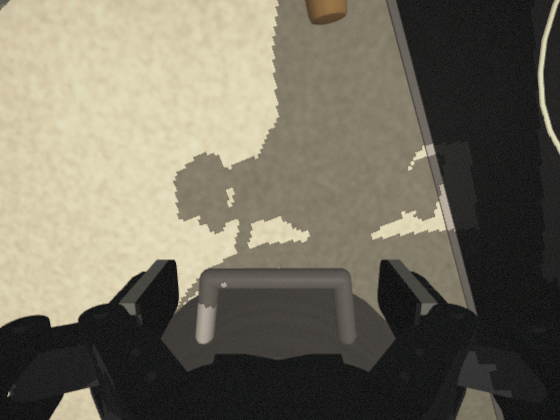

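The handle sits square between the pads, spanning columns 200 to 355, and the gripper is clear of the knob. Closing.

Request:
arm_command(deltas=[{"tx":0,"ty":0,"tz":0,"ax":0,"ay":0,"az":0,"gripper":0.85},{"tx":0,"ty":0,"tz":0,"ax":0,"ay":0,"az":0,"gripper":0.75},{"tx":0,"ty":0,"tz":0,"ax":0,"ay":0,"az":0,"gripper":0.65},{"tx":0,"ty":0,"tz":0,"ax":0,"ay":0,"az":0,"gripper":0},{"tx":0,"ty":0,"tz":0,"ax":0,"ay":0,"az":0,"gripper":0},{"tx":0,"ty":0,"tz":0,"ax":0,"ay":0,"az":0,"gripper":0},{"tx":0,"ty":0,"tz":0,"ax":0,"ay":0,"az":0,"gripper":0}])

```text
clock: 14.05
ee_pos: [0.5683, -0.104, 0.0543]
tcp_rot: [0.124, 0.697, -0.696, -0.122]
ft_force: [-1.5, 2.1, 9.4]
opening: 0.706
```

```bash
python3 pot.py 10
```

```text
t 14.05 pos [ 0.5683 -0.104   0.0543] y [ 0.003 -0.    -1.   ] jaw -109.98 x [-0.94   0.342 -0.003] F [-1.46  2.06  9.41] op 0.706 q [-0.25  0.51  1.73  0.    0.9   1.66]
 shift [-1.000e-04 -2.757e-01  1.300e-03]
 ay -0.0031
wrist rim [ 0.47115912 -0.06807817] 0.08364165980515255 1720
 handle axis -20.078477309950895 6304
top rim [ 0.47049009 -0.07039928] 0.08299854748887742 133
 handle axis -34.60020619056074 39
 knob top [ 0.46980031 -0.07107412  0.24665412] 85
side rim [ 0.47147817 -0.0705151 ] 0.08305406004974163 459
 handle axis -23.57390614752091 209
 knob top [ 0.47001442 -0.07764305  0.24352068] 112
```

View pics/w10.png

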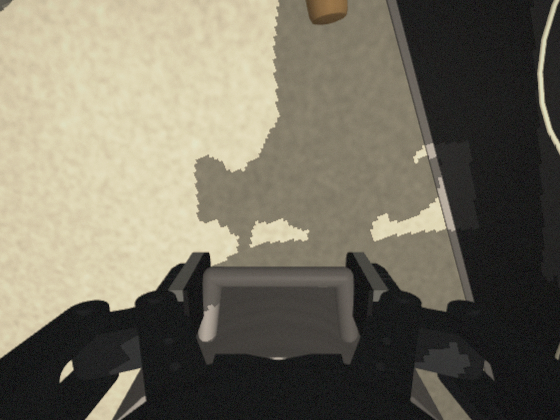

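The handle is held (opening 0.71). Fz is +9 N because the pads swing forward as they close, so I'll ease up 1 mm. The plan is to turn the pot about 86° CCW on the spot, so the gripper trails and stays clear of the kettle, then slide it straight to the zone.

Request:
arm_command(deltas=[{"tx":0,"ty":-0.001,"tz":0,"ax":0,"ay":0,"az":0,"gripper":0},{"tx":0.0002,"ty":0,"tz":-0.0031,"ax":0,"ay":-0.03,"az":0,"gripper":0},{"tx":0.0002,"ty":0,"tz":-0.0062,"ax":0,"ay":-0.06,"az":0,"gripper":0},{"tx":0.0002,"ty":0,"tz":-0.0062,"ax":0,"ay":-0.06,"az":0,"gripper":0},{"tx":0.0002,"ty":0,"tz":-0.0062,"ax":0,"ay":-0.06,"az":0,"gripper":0},{"tx":0.0002,"ty":0,"tz":-0.0062,"ax":0,"ay":-0.06,"az":0,"gripper":0},{"tx":0.0002,"ty":0,"tz":-0.0062,"ax":0,"ay":-0.06,"az":0,"gripper":0},{"tx":0,"ty":0,"tz":0,"ax":0,"ay":0,"az":0,"gripper":0}])

```text
clock: 15.0
ee_pos: [0.575, -0.0708, 0.0544]
tcp_rot: [-0.006, -0.707, 0.708, 0.004]
ft_force: [0.7, 0.4, 6.7]
opening: 0.703
```

```bash
python3 pot.py 11
```

```text
t 15.00 pos [ 0.575  -0.0708  0.0544] y [ 0.003 -0.001 -1.   ] jaw -90.8 x [-1.     0.014 -0.003] F [0.67 0.37 6.67] op 0.703 q [-0.19  0.51  1.72 -0.    0.91  1.39]
 shift [ 0.0064 -0.2756  0.0349]
 ay 0.3315
wrist rim [ 0.47161483 -0.06902854] 0.08356508148955044 1734
 handle axis -0.69069742173604 6156
top rim [ 0.47106039 -0.07169743] 0.08280336860038429 73
 handle axis 17.50590486051398 2
 knob top [ 0.47108237 -0.07290659  0.2475782 ] 86
side rim [ 0.47191937 -0.07199082] 0.08309386186677925 495
 handle axis -3.530483172140211 239
 knob top [ 0.47086878 -0.07896147  0.24381161] 109
```

View pics/s11.png

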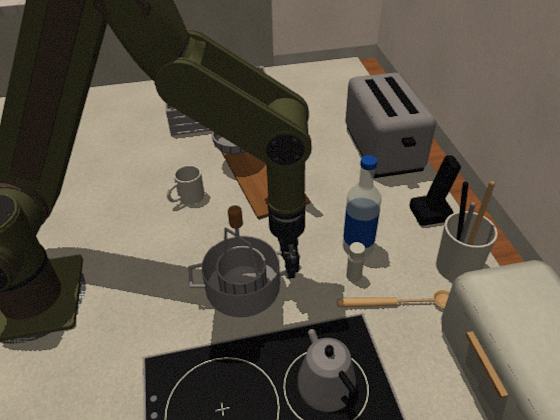

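The pot turned with the gripper: handle axis about 0°, centre unchanged. Carrying on.

Request:
arm_command(deltas=[{"tx":0.0002,"ty":0,"tz":-0.0062,"ax":0,"ay":-0.06,"az":0,"gripper":0},{"tx":0.0002,"ty":0,"tz":-0.0062,"ax":0,"ay":-0.06,"az":0,"gripper":0},{"tx":0.0002,"ty":0,"tz":-0.0062,"ax":0,"ay":-0.06,"az":0,"gripper":0},{"tx":0.0002,"ty":0,"tz":-0.0062,"ax":0,"ay":-0.06,"az":0,"gripper":0},{"tx":0.0002,"ty":0,"tz":-0.0062,"ax":0,"ay":-0.06,"az":0,"gripper":0},{"tx":0.0002,"ty":0,"tz":-0.0062,"ax":0,"ay":-0.06,"az":0,"gripper":0},{"tx":0.0002,"ty":0,"tz":-0.0062,"ax":0,"ay":-0.06,"az":0,"gripper":0},{"tx":0.0002,"ty":0,"tz":-0.0062,"ax":0,"ay":-0.06,"az":0,"gripper":0},{"tx":0.0002,"ty":0,"tz":-0.0062,"ax":0,"ay":-0.06,"az":0,"gripper":0},{"tx":0.0002,"ty":0,"tz":-0.0062,"ax":0,"ay":-0.06,"az":0,"gripper":0}])

```text
clock: 16.15
ee_pos: [0.5583, -0.0121, 0.0544]
tcp_rot: [0.203, -0.676, 0.678, -0.205]
ft_force: [2.5, -1.0, 4.5]
opening: 0.703
```

Request:
arm_command(deltas=[{"tx":0.0002,"ty":0,"tz":-0.0062,"ax":0,"ay":-0.06,"az":0,"gripper":0},{"tx":0.0002,"ty":0,"tz":-0.0062,"ax":0,"ay":-0.06,"az":0,"gripper":0},{"tx":0.0002,"ty":0,"tz":-0.0062,"ax":0,"ay":-0.06,"az":0,"gripper":0},{"tx":0.0002,"ty":0,"tz":-0.0062,"ax":0,"ay":-0.06,"az":0,"gripper":0},{"tx":0.0002,"ty":0,"tz":-0.0062,"ax":0,"ay":-0.06,"az":0,"gripper":0},{"tx":0.0002,"ty":0,"tz":-0.0062,"ax":0,"ay":-0.06,"az":0,"gripper":0},{"tx":0.0002,"ty":0,"tz":-0.0062,"ax":0,"ay":-0.06,"az":0,"gripper":0},{"tx":0.0002,"ty":0,"tz":-0.0062,"ax":0,"ay":-0.06,"az":0,"gripper":0},{"tx":0.0002,"ty":0,"tz":-0.0062,"ax":0,"ay":-0.06,"az":0,"gripper":0},{"tx":0,"ty":0,"tz":0,"ax":0,"ay":0,"az":0,"gripper":0}])

```text
clock: 17.15
ee_pos: [0.5161, 0.0247, 0.0544]
tcp_rot: [0.376, -0.597, 0.599, -0.378]
ft_force: [1.5, 2.4, 7.1]
opening: 0.705
```

```bash
python3 pot.py 12; python3 - <<'E'
from h import *
s,R=plan(); print(np.round(R.T@np.array([.3924-.4711,-.3466+.0715,0]),4))
E
```

```text
t 17.15 pos [0.5161 0.0247 0.0544] y [ 0.004  0.    -1.   ] jaw -25.52 x [-0.431 -0.902 -0.002] F [1.45 2.44 7.07] op 0.705 q [-0.03  0.45  1.86  0.    0.83  0.41]
 shift [ 0.0947 -0.2754  0.103 ]
 ay 1.471
wrist rim [ 0.47175893 -0.0684018 ] 0.0835533432060318 1773
 handle axis 64.61961719559986 6188
top rim [ 0.47177214 -0.0724686 ] 0.08283240523270254 167
 handle axis 65.05076087164218 123
 knob top [ 0.47372295 -0.07130706  0.24712063] 81
side rim [ 0.47278045 -0.0725631 ] 0.08305722306627232 470
 handle axis 61.65011869940628 270
 knob top [ 0.47562656 -0.07578939  0.24358662] 127
t 17.30 pos [0.5161 0.0246 0.0544] y [ 0.003  0.    -1.   ] jaw -25.6 x [-0.432 -0.902 -0.002] F [0.49 1.7  7.12] op 0.705 q [-0.03  0.45  1.86  0.    0.83  0.41]
[ 0.2821 -0.0003  0.0479]
```

View pics/s12.png

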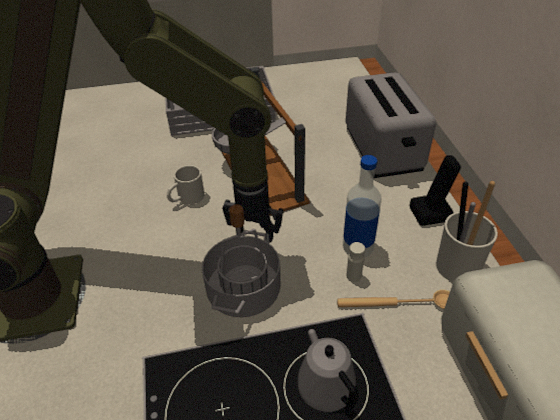

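The pot has turned to a handle axis of 65° with its centre at (0.472,-0.072). The remaining shift to the ring is tx 0.282, tz 0.047. Sliding smoothly.

Request:
arm_command(deltas=[{"tx":0.005,"ty":0,"tz":0.001,"ax":0,"ay":0,"az":0,"gripper":0},{"tx":0.01,"ty":0,"tz":0.0015,"ax":0,"ay":0,"az":0,"gripper":0},{"tx":0.015,"ty":0,"tz":0.0025,"ax":0,"ay":0,"az":0,"gripper":0},{"tx":0.015,"ty":0,"tz":0.0025,"ax":0,"ay":0,"az":0,"gripper":0},{"tx":0.015,"ty":0,"tz":0.0025,"ax":0,"ay":0,"az":0,"gripper":0},{"tx":0.015,"ty":0,"tz":0.0025,"ax":0,"ay":0,"az":0,"gripper":0},{"tx":0.015,"ty":0,"tz":0.0025,"ax":0,"ay":0,"az":0,"gripper":0},{"tx":0.015,"ty":0,"tz":0.0025,"ax":0,"ay":0,"az":0,"gripper":0},{"tx":0.01,"ty":0,"tz":0.002,"ax":0,"ay":0,"az":0,"gripper":0},{"tx":0.005,"ty":0,"tz":0.001,"ax":0,"ay":0,"az":0,"gripper":0}])

```text
clock: 18.3
ee_pos: [0.4823, -0.0923, 0.0544]
tcp_rot: [0.374, -0.599, 0.599, -0.377]
ft_force: [2.0, 8.6, 7.7]
opening: 0.702
```

```bash
python3 pot.py 13 .42 -.19 
```

```text
t 18.30 pos [ 0.4823 -0.0923  0.0544] y [ 0.003  0.002 -1.   ] jaw -25.79 x [-0.435 -0.9   -0.003] F [2.02 8.63 7.73] op 0.702 q [-0.28  0.42  1.92  0.    0.8   0.17]
 shift [-0.0261 -0.2754  0.0826]
 ay 1.4662
wrist rim [ 0.43738091 -0.18394999] 0.0820784544833009 1439
 handle axis 63.822820728085816 6060
top rim [ 0.43747238 -0.18896518] 0.08311104738725057 168
 handle axis 64.2350418129517 126
 knob top [ 0.43880493 -0.19524459  0.24662661] 49
side rim [ 0.43792734 -0.18895938] 0.08295666120405072 500
 handle axis 63.102390141515606 400
 knob top [ 0.4402512  -0.19208749  0.24383852] 161
```

View pics/s13.png

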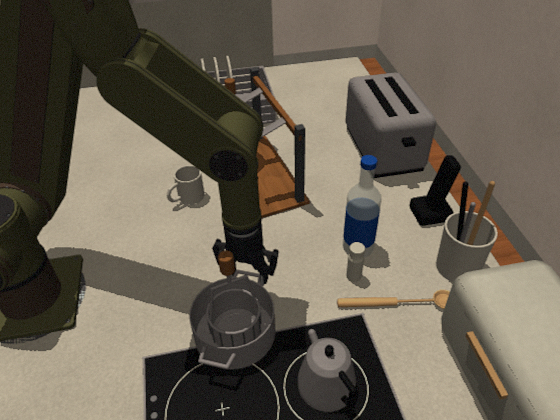

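Request:
arm_command(deltas=[{"tx":0.005,"ty":0,"tz":0.001,"ax":0,"ay":0,"az":0,"gripper":0},{"tx":0.01,"ty":0,"tz":0.002,"ax":0,"ay":0,"az":0,"gripper":0},{"tx":0.015,"ty":0,"tz":0.0025,"ax":0,"ay":0,"az":0,"gripper":0},{"tx":0.015,"ty":0,"tz":0.0025,"ax":0,"ay":0,"az":0,"gripper":0},{"tx":0.015,"ty":0,"tz":0.0025,"ax":0,"ay":0,"az":0,"gripper":0},{"tx":0.015,"ty":0,"tz":0.0025,"ax":0,"ay":0,"az":0,"gripper":0},{"tx":0.015,"ty":0,"tz":0.0025,"ax":0,"ay":0,"az":0,"gripper":0},{"tx":0.015,"ty":0,"tz":0.0025,"ax":0,"ay":0,"az":0,"gripper":0},{"tx":0.015,"ty":0,"tz":0.0025,"ax":0,"ay":0,"az":0,"gripper":0},{"tx":0.015,"ty":0,"tz":0.0025,"ax":0,"ay":0,"az":0,"gripper":0}])

```text
clock: 19.45
ee_pos: [0.444, -0.2232, 0.0544]
tcp_rot: [-0.375, 0.599, -0.599, 0.377]
ft_force: [3.5, 9.8, 10.0]
opening: 0.702
```

Request:
arm_command(deltas=[{"tx":0.012,"ty":0,"tz":0.002,"ax":0,"ay":0,"az":0,"gripper":0},{"tx":0.008,"ty":0,"tz":0.002,"ax":0,"ay":0,"az":0,"gripper":0},{"tx":0.005,"ty":0,"tz":0.001,"ax":0,"ay":0,"az":0,"gripper":0},{"tx":0,"ty":0,"tz":0,"ax":0,"ay":0,"az":0,"gripper":0},{"tx":0,"ty":0,"tz":0,"ax":0,"ay":0,"az":0,"gripper":0}])

```text
clock: 19.95
ee_pos: [0.4373, -0.2485, 0.0544]
tcp_rot: [0.376, -0.599, 0.599, -0.377]
ft_force: [1.6, 3.9, 10.5]
opening: 0.703
```

```bash
python3 pot.py 14 .392 -.346 
```

```text
t 19.95 pos [ 0.4373 -0.2485  0.0544] y [ 0.001  0.001 -1.   ] jaw -25.74 x [-0.434 -0.901 -0.001] F [ 1.55  3.87 10.54] op 0.703 q [-0.6   0.43  1.89  0.    0.82 -0.15]
 shift [-0.1859 -0.2753  0.055 ]
 ay 1.4672
wrist rim [ 0.39235785 -0.34121602] 0.08353088641775475 1772
 handle axis 64.17511681949684 6176
top rim [ 0.39910172 -0.34861949] 0.09045573964562562 43
 handle axis 62.53865548256068 119
side rim [ 0.39287971 -0.34480507] 0.08292812992509552 487
 handle axis 62.25183609661988 230
 knob top [ 0.39606631 -0.34634758  0.24429588] 250
```

View pics/s14.png

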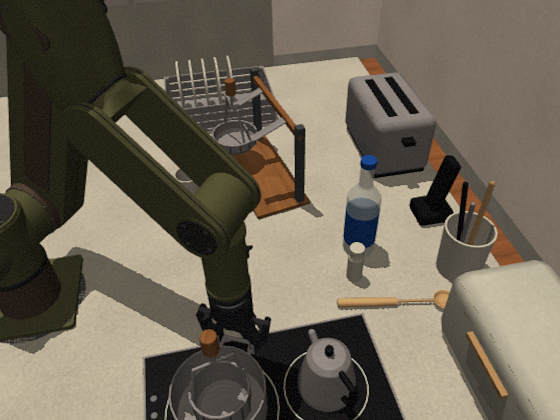

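View pics/t14.png

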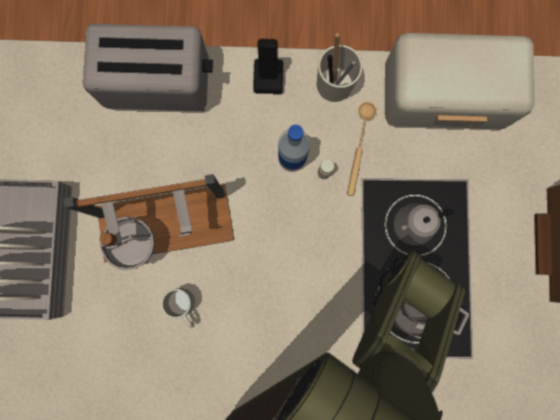

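The pot is about 2 mm short of the ring centre, with the basket upright. One small nudge, then release.

Request:
arm_command(deltas=[{"tx":0.0015,"ty":0,"tz":0.0005,"ax":0,"ay":0,"az":0,"gripper":0},{"tx":0,"ty":0,"tz":0,"ax":0,"ay":0,"az":0,"gripper":0},{"tx":0,"ty":0,"tz":0,"ax":0,"ay":0,"az":0,"gripper":0.8},{"tx":0,"ty":0,"tz":0,"ax":0,"ay":0,"az":0,"gripper":1},{"tx":0,"ty":0,"tz":0,"ax":0,"ay":0,"az":0,"gripper":1},{"tx":0,"ty":0,"tz":0,"ax":0,"ay":0,"az":0,"gripper":1},{"tx":0,"ty":-0.01,"tz":0,"ax":0,"ay":0,"az":0,"gripper":1},{"tx":0,"ty":-0.02,"tz":0,"ax":0,"ay":0,"az":0,"gripper":1},{"tx":0,"ty":-0.03,"tz":0,"ax":0,"ay":0,"az":0,"gripper":1},{"tx":0,"ty":-0.03,"tz":0,"ax":0,"ay":0,"az":0,"gripper":1}])

```text
clock: 21.1
ee_pos: [0.4361, -0.2505, 0.1445]
tcp_rot: [-0.376, 0.599, -0.598, 0.376]
ft_force: [0.2, -0.2, -0.2]
opening: 1.002
```

Request:
arm_command(deltas=[{"tx":0,"ty":-0.04,"tz":0,"ax":0,"ay":0,"az":0,"gripper":1},{"tx":0,"ty":-0.04,"tz":0,"ax":0,"ay":0,"az":0,"gripper":1},{"tx":0,"ty":-0.04,"tz":0,"ax":0,"ay":0,"az":0,"gripper":1},{"tx":-0.03,"ty":-0.03,"tz":0,"ax":0,"ay":0,"az":0,"gripper":1},{"tx":-0.04,"ty":0,"tz":0,"ax":0,"ay":0,"az":0,"gripper":1},{"tx":-0.04,"ty":0,"tz":0,"ax":0,"ay":0,"az":0,"gripper":1},{"tx":-0.04,"ty":0,"tz":0,"ax":0,"ay":0,"az":0,"gripper":1},{"tx":-0.04,"ty":0,"tz":0,"ax":0,"ay":0,"az":0,"gripper":1},{"tx":-0.03,"ty":0,"tz":0,"ax":0,"ay":0,"az":0,"gripper":1},{"tx":0,"ty":0,"tz":0,"ax":0,"ay":0,"az":0,"gripper":1}])

```text
clock: 22.1
ee_pos: [0.5332, -0.0493, 0.2938]
tcp_rot: [-0.377, 0.598, -0.598, 0.378]
ft_force: [-0.2, -0.5, 0.1]
opening: 1.0
```

```bash
python3 pot.py 15 .392 -.346 
```

```text
t 22.10 pos [ 0.5332 -0.0493  0.2938] y [ 0.001  0.001 -1.   ] jaw -25.49 x [-0.43  -0.903 -0.002] F [-0.18 -0.55  0.05] op 1.0 q [-0.17  0.21  1.51  0.    1.42  0.27]
 shift [ 0.0358 -0.0362  0.0548]
 ay 1.4716
top rim [ 0.39214881 -0.34512162] 0.08300882946530945 306
 handle axis 64.0821914590155 252
 knob top [ 0.3951137  -0.34377319  0.24641248] 121
side rim [ 0.39275711 -0.34545046] 0.08299497486996277 477
 handle axis 63.55731500678328 198
 knob top [ 0.39485737 -0.34819802  0.24441994] 236
```

View pics/s15.png

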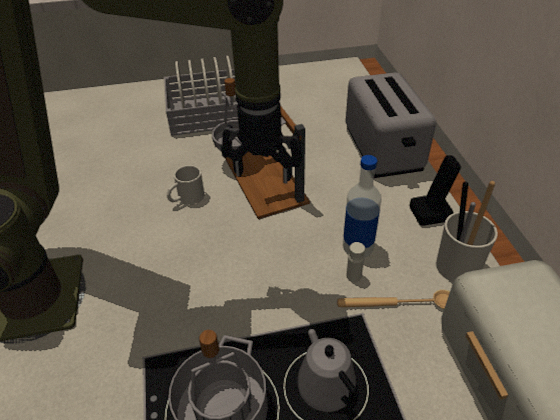

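View pics/t15.png

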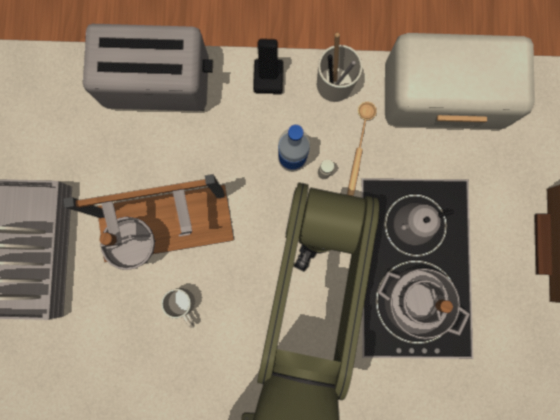

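The top view shows the pot concentric in the ring at (417,302). The colander (128,242), mug (179,303), bottle, tube, spoon and kettle are at the same pixels as before. Handing in.

```bash
python3 - <<'E'
from h import *
print(manip.close_job())
E
```

```text
the job is handed in; nothing more can be done
None
```

The basket is off its hook and standing upright in the pot, and the pot is centred on the large cooking zone. I handed the job in at about 22 s of the 67 s allowed.

**What I did:** I lifted the basket off the hook by its knob and lowered it until the pot's floor took its weight. Then I gripped one pot handle, turned the pot about 85° on the spot, and slid it to the zone without lifting it. I let go and moved the arm clear.

**One correction on the way:** I first raised the basket 90 mm, which put its rim level with the hook. I brought it back down 35 mm before pulling it out, and nothing touched.

**Last checks:**
- **Pot position:** the top camera puts the pot's centre 1.5 mm from the ring's centre and the side camera 1.2 mm. That leaves about 18 mm between the base and the ring line.
- **Basket:** the top of the knob reads 0.246 m (top camera) and 0.244 m (side camera). The expected height for standing on the pot's floor is 0.246 m. The cameras put the knob 2 to 3 mm off the pot's axis, and disagree by about 4 mm in y.
- **Forces:** the largest reading I saw was about 11 N downward, while dragging the pot. It came from the pads pressing on the handle as they closed.
- **Bystanders:** they look unmoved in the top view, judged by eye rather than measured again.

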